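Index the filling table to the next hole

TASK

Index the rotary filling table on by one place: press the black palm knob of its plunger down and, with it pressed in, push it round counter-clockwise (seen from above) to the very next hole, then let it spring fully up so that the pin locks there and the next tin stands under the nozzle. Do not turn it the other way or on past that hole. The tins must stay standing in their nests - do not lift or shift them - and the other things on the worktop are left where they are.

Things in the scene. Friction and masses are not known exactly. Their poses are not given: they have to be found in the camera images.
- turntable (a joint): Round aluminium disc, radius 110 mm, top 68 mm above the work surface. Hinge about the vertical, rad: 0 at the hole where it starts, growing counter-clockwise seen from above; 8 equal holes, so the next is at +0.785. About 0.12 N m friction, stays where left; locked while the pin is in a hole (0.013 rad of play each way).
- plunger (a joint): Spring plunger on the table's rim. Slides straight down, m: 0 = up, pin in a hole; beyond 0.013 the pin is clear and the table turns; 0.020 = bottom stop. 5 N to start, 11 N at the stop. Let up between holes it rides on the ring's underside (reads 0.013) and springs up when a hole comes over the pin, also from some 4 mm off.
- knob_dish (a point): Centre of the floor of the plunger's black round palm knob: a dish 60 mm wide outside, 50 mm inside, rim 8 mm high, so closed fingertips sit in it and can push it sideways. Floor 100 mm above the work surface when up. Moves with plunger and table on a circle of radius 113.5 mm about the axis. Starts on the robot's side.
- pin_tip (a point): Domed top of the plunger's steel pin (12 mm thick), 36.5 mm farther out from the axis than the knob's centre; 71 mm above the work surface when home in a hole, showing in it just outside the knob.
- axis (a point): Centre of the disc's top face, on the vertical turning axis, 68 mm above the work surface. Fixed (but placed anew each time, like the whole machine).
- next_hole (a point): Mouth of the next hole counter-clockwise: 16 mm round dark hole in the fixed steel index ring (radii 116 to 168 mm about the axis, top 70 mm above the work surface); holes lie 150 mm from the axis. Fixed.
- nozzle_tip (a point): Lower end of the filling head's steel nozzle, fixed 122 mm above the work surface and 60 mm from the axis, on the far side of the table. Its post (to 260 mm high) stands 205 mm from the axis, the same way.
- indexer: The machine's fixed frame; origin on the work surface under the table's axis, its x axis pointing from the axis to the nozzle. The knob starts 157.5 deg counter-clockwise of that direction.
- tin_a: Small loose round aluminium tin, 39 mm across, 28 mm high, about 50 g, empty, one place behind the next. Origin at the centre of its underside. Stands in a nest and rides on the table.
- nest_a (a point): Centre of tin_a's nest (a thin ring mark) on the disc's top, 60 mm from the axis; turns with the table.
- tin_b: Small loose round aluminium tin, 39 mm across, 28 mm high, about 50 g, the empty one due next under the nozzle. Origin at the centre of its underside. Stands in a nest and rides on the table.
- nest_b (a point): Centre of tin_b's nest (a thin ring mark) on the disc's top, 60 mm from the axis; turns with the table.
- tin_c: Small loose round aluminium tin, 39 mm across, 28 mm high, about 50 g, the filled one under the nozzle at the start. Origin at the centre of its underside. Stands in a nest and rides on the table.
- nest_c (a point): Centre of tin_c's nest (a thin ring mark) on the disc's top, 60 mm from the axis; turns with the table.
- tin_d: Small loose round aluminium tin, 39 mm across, 28 mm high, about 50 g, filled, one place past the nozzle. Origin at the centre of its underside. Stands in a nest and rides on the table.
- nest_d (a point): Centre of tin_d's nest (a thin ring mark) on the disc's top, 60 mm from the axis; turns with the table.
- bowl: Steel bowl, 150 mm wide, 65 mm high. Loose bystander; origin at the centre of its underside.
- jar: Jar with steel lid, 64 mm wide, 100 mm high. Loose bystander; origin at the centre of its underside.
- shaker: Aluminium dusting can, 58 mm wide, 120 mm high. Loose bystander; origin at the centre of its underside.
- palette: Spatula, 260 mm long, lying. Loose bystander; origin at the centre of its underside.
- brush: Pastry brush, 200 mm long, lying. Loose bystander; origin at the centre of its underside.
- cutter: Steel ring cutter, 68 mm wide, 45 mm high. Loose bystander; origin at the centre of its underside.
Things that resemble listed ones, but are neither listed nor needed, are in the scene too. Leave any orange or pink look-alike of the tin_c alone.

How it is judged (in metres and radians):
On the way, in this order (a step that is already met when the one before it is completed fails the run):
1. the plunger is pressed in until its pin is out of the first hole (value of joint plunger above 0.0125 m and value of joint turntable below 0.15 rad), for 0.1 s.
2. the table is on its way counter-clockwise with the pin below the ring (value of joint turntable above 0.3 rad and value of joint plunger above 0.01 m), for 0.05 s.
At the end, for the whole second after the job is handed in: The table stands at rest within 0.04 rad of the next hole counter-clockwise, the plunger is up to within 3 mm, the tin due next is within 12 mm (level) of the nozzle's axis, and every tin stands upright (0.15 rad) within 12 mm of its own nest (value of joint turntable between 0.745 and 0.825 rad and value of joint plunger below 0.003 m and velocity of joint turntable between -0.05 and 0.05 rad/s and horizontal distance between tin_b and nozzle_tip below 0.012 m and distance between tin_a and nest_a below 0.012 m and angle between each of tin_a, tin_b, tin_c, tin_d's own z axis and vertical below 0.15 rad and distance between tin_b and nest_b below 0.012 m and distance between tin_c and nest_c below 0.012 m and distance between tin_d and nest_d below 0.012 m); the robot touches nothing.
It fails at once if the table is turned more than 0.25 rad past the next hole (value of joint turntable above 1.035 rad).
It fails at once if the table is turned clockwise, away from the next hole (value of joint turntable below -0.15 rad).
It fails at once if a tin is lifted, shifted off its nest by more than 20 mm or tipped over (distance between tin_a and nest_a above 0.02 m or distance between tin_b and nest_b above 0.02 m or distance between tin_c and nest_c above 0.02 m or distance between tin_d and nest_d above 0.02 m or height (world z) of any of tin_a, tin_b, tin_c, tin_d above 0.078 m or angle between any of tin_a, tin_b, tin_c, tin_d's own z axis and vertical above 0.5 rad).
It fails at once if another thing on the worktop is moved by more than 30 mm (distance of any of bowl, jar, shaker, palette, brush, cutter from where it was at the start of the episode above 0.03 m).
It also fails if it takes over 40 s, if anything falls off the work surface, if the arm or the gripper's body presses on something with over 40 N, if the wrist force passes 120 N, or if a joint passes its speed limit or range.

ROBOT

A 6-joint arm with a two-finger parallel gripper is mounted at the origin on the work surface. World frame = base frame: x ahead of the robot, y to its left, z up, the work surface at z = 0. Lengths are in m, angles in degrees, forces in N, time in s.
With the tool pointing down it reaches from about 0.325 to 0.9 m from the base axis. Payload 3.5 kg.
Tool frame: the origin (TCP) lies midway between the tips of the shut fingers; the grasp point (between the pads) lies 19 mm behind it; z points along the fingers, y is the line along which they close (so a half turn about z gives the same grasp; the last joint's range is limited). The gripper opens to 85 mm and grips with 20 to 120 N. Pads are 22 mm wide; open, the fingers measure 114 mm over their backs; the gripper's body (76 mm by 85 mm) begins 54 mm behind the grasp point. The pads swing forward as they close: fully open they stand 13 mm farther back than shut.
Start: joints at [59.737, 15.837, -1.513, 72.651, 0, 84.076], TCP at [0.258, 0.569, 0.231] pointing down, gripper open.
Joint ranges: [-178.77, 178.77], [-48.84, 107.48], [-61.69, 71.31], [-111.58, 123.2], [-90, 87.43], [-180, 180]. Speed limits (degrees/s): [147.25, 147.25, 180, 180, 180, 180].

INTERFACE

Orientations are given as [roll, pitch, yaw] about the fixed x, y, z axes, in that order (R = Rz(yaw) Ry(pitch) Rx(roll)).
In Python, from station import telemetry, optics, bot gives the robot as it stands.
- The arm moves only by the tool play_rows, never from a script. Its argument "deltas" is a list of rows, each a list of 4 numbers: the shift along the tool's x, y, z each as a share of 3 cm, from -1 to 1, then the turn about the tool's z as a share of 0.15 rad, from -1 to 1. A call has 1 to 5 rows; each row shifts and turns the commanded pose from where the row before left it, along the tool's axes as they then stand; what a row does not reach is not made up. A row lasts 1/10 s, in which the tool goes at most 50 mm and 8.59 degrees, less where a joint would pass 70% of its speed; a pose out of reach is approached as far as the arm can. A call with a number of a shift or a turn outside -1 to 1 is refused whole. A call with a gripper value outside its range is refused whole. "gripper" is the closure, from -1 (fully open) to 1 (shut), set as the call begins (left out, the last holds). The fingers move at their own pace and stop on an object; "force" is the grip in N (left out, the last holds). Time passes only in rows, so rows that do not move let the fingers close. It gives the time, the measured TCP pose, the force, the opening and the grip force at its end, in the units of the state.
- telemetry.get_obs(): the state, without advancing time (a new reading comes with each control period).
- optics.camera(name): name is "scene" or "top" or "wrist"; returns a dict with "frame" (480x640x3 uint8, blue, green, red), "intrinsics" (3x3 intrinsics, pixels), "R" (3x3) and "t" (3): a world point X has camera coordinates R X + t; the wrist camera has in their place "hand_eye" (4x4, takes a point from camera to tool coordinates, whose origin is the TCP and whose axes are the flange's). Camera axes: x right, y down, z forward; pixel columns grow to the right and rows downward; lengths in m; the calibration is good to about 2 mm. A picture is of the moment at which its call begins: read the wrist's pose just before it. There is no depth.
- bot.finish_job(): hands the job in; it is judged then, once.
The state is a dict: "t": time; "q": joint angles; "qd": joint speeds; "tau": joint torques, N m; "position": TCP position; "tcp_rot": TCP orientation; "ft_force": force on the tool from outside, world axes, zero at the start; "torque": the same for the moment, N m; "opening": finger opening in m; "grasp_force": force on a finger pad.
Only numpy, scipy, OpenCV 4.12 (cv2) and the standard library are available. Lean on these libraries where they do the work, as an engineer would, in place of code of your own. Each camera call takes 0.05 s, during which the arm holds its last target. There are 200 camera calls.

## Working session

There is one attempt and no reset: what is moved stays moved. The work goes in short steps, Python scripts to look and compute and a tool call to move; the robot and the scene stay as the last step left them, time stands still between calls to the robot, and variables do not carry over. Pictures are saved under pics/ and viewed, at most 10 in all, crops included, and the job is handed in when it is done.

Besides the shell and the picture viewer there is one more tool, called as name(argument=value, ...) on one line, values as JSON. play_rows: Moves the arm, as the interface text tells. Its arguments: {"type":"object","properties":{"deltas":{"type":"array"},"gripper":{"type":"number"},"force":{"type":"number"}},"required":["deltas"]}

```bash
mkdir -p pics; python3 - <<'E'
from station import telemetry, optics
import cv2,numpy as np
o=telemetry.get_obs();print(o['t'],o['position'],o['tcp_rot'],o['opening'])
for n in ['scene','top']:
    c=optics.camera(n);cv2.imwrite(f'pics/{n}0.png',c['frame']);np.savez(n+'0',**{k:np.array(v) for k,v in c.items()})
    print(n,c['intrinsics'],c['R'],c['t'])
E
```

```text
0.0 [0.25719154 0.56876884 0.23015081] [-1.79872794e+02 -1.32531507e-02  1.55662898e+02] 0.08564642154399561
scene [[580.37791726   0.         315.26011814]
 [  0.         580.37791726 241.38790572]
 [  0.           0.           1.        ]] [[ 0.27884319  0.96023105  0.01424114]
 [ 0.65413026 -0.17905502 -0.73488292]
 [-0.70310745  0.21423266 -0.67804446]] [-0.15068574 -0.32143794  1.67778131]
top [[452.32092189   0.         317.10856437]
 [  0.         452.32092189 242.59555566]
 [  0.           0.           1.        ]] [[-0.01259427 -0.99990972 -0.00468321]
 [-0.99269504  0.01306515 -0.11994107]
 [ 0.11999143  0.00313843 -0.99276997]] [0.02596601 0.59714059 1.19991718]
```

View pics/top0.png

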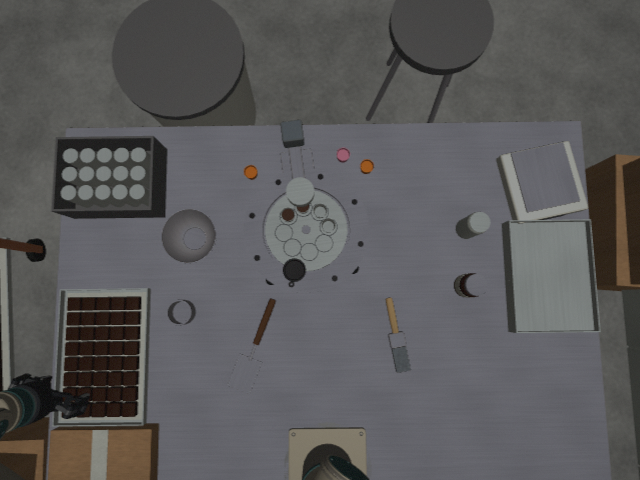

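View pics/scene0.png

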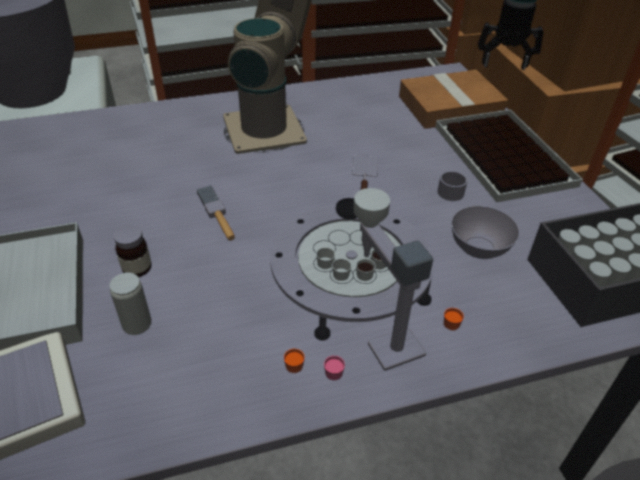

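The top view shows the table centred near (306,230), the black knob near (294,270) on the robot's side, and the nozzle head at (300,190). Counter-clockwise means the knob moves right in this picture (-y), towards the hole at about (335,278). The orange and pink look-alikes at (251,172), (343,155) and (367,167) stand off the table. The tin due next is the empty one at (321,212).

```bash
cat > h.py <<'E'
import numpy as np,cv2
def bp(c,u,v,z):
    K=np.array(c['intrinsics']);R=np.array(c['R']);t=np.array(c['t'])
    d=R.T@np.linalg.solve(K,[u,v,1.]);C=-R.T@t
    return C+d*(z-C[2])/d[2]
def pj(c,X):
    p=np.array(c['intrinsics'])@(np.array(c['R'])@np.array(X)+np.array(c['t']));return p[:2]/p[2]
E
python3 - <<'E'
from h import *
c=np.load('top0.npz');f=c['frame']
crop=f[150:300,230:380];cv2.imwrite('pics/topcrop.png',cv2.resize(crop,None,fx=4,fy=4,interpolation=cv2.INTER_CUBIC))
g=cv2.cvtColor(f,cv2.COLOR_BGR2GRAY)
n,l,s,ce=cv2.connectedComponentsWithStats((g<70).astype(np.uint8))
for i in range(1,n):
    u,v=ce[i]
    if 235<u<375 and 165<v<300: print(ce[i].round(1),s[i,2:],bp(c,u,v,.07).round(4))
E
```

```text
[249.  166.6] [10  5 13] [0.8034 0.2004 0.07  ]
[373. 167.] [1 1 1] [ 0.7976 -0.1359  0.07  ]
[364.9 172.1] [ 9  4 16] [ 0.7839 -0.1135  0.07  ]
[252.9 177.4] [ 8  5 14] [0.7732 0.1896 0.07  ]
[320.  176.3] [ 5  6 24] [0.7738 0.0081 0.07  ]
[277.8 181.8] [ 6  6 24] [0.7602 0.1223 0.07  ]
[315.5 188. ] [2 1 2] [0.7416 0.0206 0.07  ]
[318.5 189. ] [2 1 2] [0.7388 0.0126 0.07  ]
[321.5 190. ] [2 1 2] [0.7359 0.0045 0.07  ]
[324. 191.] [1 1 1] [ 0.733  -0.0022  0.07  ]
[284. 193.] [1 1 1] [0.729  0.1056 0.07  ]
[326. 192.] [1 1 1] [ 0.7302 -0.0075  0.07  ]
[328. 193.] [1 1 1] [ 0.7274 -0.0128  0.07  ]
[281. 195.] [1 1 1] [0.7236 0.1137 0.07  ]
[331.5 195.5] [2 2 2] [ 0.7204 -0.0222  0.07  ]
[275.5 199.5] [2 2 2] [0.7115 0.1286 0.07  ]
[335. 198.] [1 1 1] [ 0.7134 -0.0314  0.07  ]
[354.  201.4] [ 5  6 25] [ 0.7034 -0.0824  0.07  ]
[302.6 206.9] [19 12 88] [0.6903 0.056  0.07  ]
[319.7 205.9] [12  4 17] [0.6923 0.01   0.07  ]
[287.6 214.1] [ 12  14 125] [0.6713 0.0961 0.07  ]
[251.6 215.2] [ 6  6 26] [0.6696 0.1926 0.07  ]
[327.5 220.1] [11  4 19] [ 0.6535 -0.0103  0.07  ]
[334. 225.] [1 1 1] [ 0.64   -0.0275  0.07  ]
[324. 234.] [1 1 1] [ 6.161e-01 -5.000e-04  7.000e-02]
[360.  243.4] [ 5  6 25] [ 0.5897 -0.0958  0.07  ]
[256.7 257.3] [ 6  6 28] [0.5561 0.1787 0.07  ]
[293.7 270.5] [ 23  29 442] [0.52   0.0809 0.07  ]
[355.6 270.2] [ 7  7 23] [ 0.5186 -0.0824  0.07  ]
[334.2 278. ] [ 5  5 23] [ 0.4989 -0.0256  0.07  ]
[268.6 282.2] [ 8  6 22] [0.4901 0.1471 0.07  ]
```

View pics/topcrop.png

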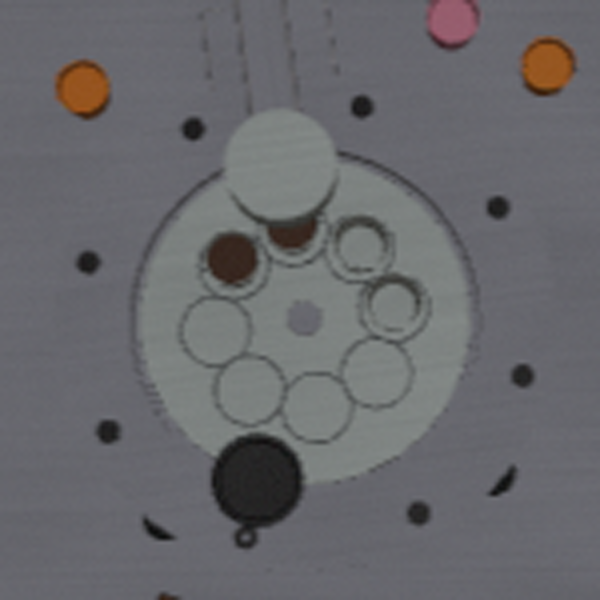

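Fitting opposite holes gives the axis at (0.6297, 0.0484), with 300 mm between opposite holes, which matches the 150 mm radius. The knob is at (0.520, 0.079) now and should end at (0.531, -0.007). I'll move above it with the fingers shut.

play_rows(deltas=[[-0.5, -0.4, 0, 0], [-0.9, -0.7, 0, 0], [-0.9, -0.7, 0, 0], [-0.9, -0.7, 0, 0], [-0.9, -0.7, 0, 0]], gripper=1, force=40)

```text
t: 0.6
position: [0.3305, 0.4289, 0.231]
tcp_rot: [-179.9, 0.0, 155.7]
ft_force: [0.8, 0.0, 0.3]
opening: 0.0121
grasp_force: 0.0
```

play_rows(deltas=[[-0.9, -0.7, 0, 0], [-0.9, -0.7, 0, 0], [-0.9, -0.7, 0, 0], [-0.9, -0.7, 0, 0], [-0.9, -0.7, 0, 0]])

```text
t: 1.1
position: [0.4098, 0.2776, 0.231]
tcp_rot: [-180.0, -0.0, 155.6]
ft_force: [-0.5, -0.2, -0.4]
opening: 0.0003
grasp_force: 0.0
```

play_rows(deltas=[[-0.9, -0.7, 0, 0], [-0.9, -0.7, 0, 0], [-0.9, -0.7, 0, 0], [-0.9, -0.6, 0, 0], [-0.9, -0.5, 0, 0]])

```text
t: 1.6
position: [0.4928, 0.1345, 0.2311]
tcp_rot: [-180.0, -0.0, 155.6]
ft_force: [0.2, 0.7, 0.5]
opening: -0.0
grasp_force: 0.0
```

```bash
cat >> h.py <<'E'
def state():
    from station import telemetry
    o=telemetry.get_obs();print('t',round(o['t'],2),'p',np.round(o['position'],4),'r',np.round(o['tcp_rot'],2),'F',np.round(o['ft_force'],1),'op',round(o['opening'],4));return o
def to(o,x,y,z):
    from scipy.spatial.transform import Rotation as Q
    return (Q.from_euler('xyz',o['tcp_rot'],degrees=True).inv().apply(np.array([x,y,z])-o['position'])/.03).round(2)
E
python3 - <<'E'
from h import *
o=state();print(to(o,.5204,.079,.15))
E
```

```text
t 1.6 p [0.4928 0.1345 0.2311] r [-1.7995e+02 -3.0000e-02  1.5560e+02] F [0.2 0.7 0.5] op -0.0
[-1.6 -1.3  2.7]
```

play_rows(deltas=[[-0.8, -0.65, 0.5, 0], [-0.8, -0.65, 0.7, 0], [0, 0, 0.8, 0], [0, 0, 0.7, 0], [0, 0, 0, 0]])

```text
t: 2.1
position: [0.5173, 0.0803, 0.1469]
tcp_rot: [-179.8, -0.4, 155.6]
ft_force: [-0.5, 0.0, -0.4]
opening: 0.0001
grasp_force: 0.0
```

```bash
python3 - <<'E'
from h import *
from station import optics
o=state();print(to(o,.5204,.079,.115))
c=optics.camera('wrist');cv2.imwrite('pics/w1.png',c['frame'])
from scipy.spatial.transform import Rotation as Q
T=np.eye(4);T[:3,:3]=Q.from_euler('xyz',o['tcp_rot'],degrees=True).as_matrix();T[:3,3]=o['position']
M=np.linalg.inv(T@c['hand_eye']);k=dict(intrinsics=c['intrinsics'],R=M[:3,:3],t=M[:3,3])
for n,X in dict(knobrim=[.5204,.079,.108],pin=[.4856,.0887,.071],nxt=[.4989,-.0256,.07],tcp=o['position']).items(): print(n,pj(k,X).round(0))
np.savez('w1',frame=c['frame'],**k)
E
```

```text
t 2.1 p [0.5173 0.0803 0.1469] r [-179.78   -0.39  155.58] F [-0.5  0.  -0.4] op 0.0001
[-0.12  0.01  1.06]
knobrim [320. 286.]
pin [310. 205.]
nxt [157. 296.]
tcp [319. 316.]
```

View pics/w1.png

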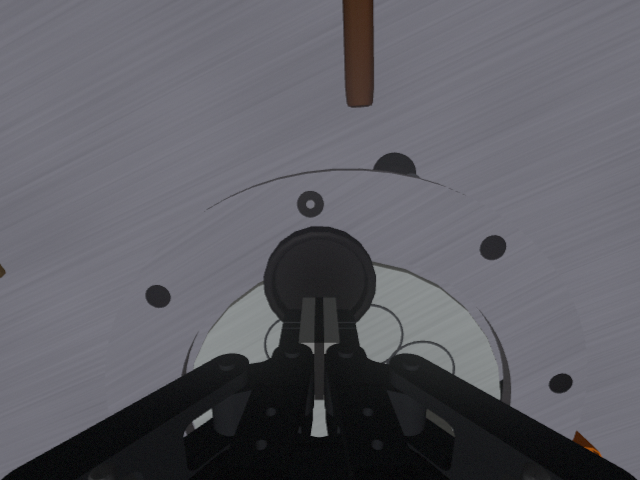

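The wrist view confirms the geometry. The pin shows at (310,204) against a predicted (310,205), and the next hole at (157,296) as predicted. The knob is centred near (320,283) under the fingers. I'll lower into the dish.

play_rows(deltas=[[-0.1, 0, 0.5, 0], [0, 0, 0.5, 0], [0, 0, 0.35, 0], [0, 0, 0.1, 0], [0, 0, 0, 0]])

```text
t: 2.65
position: [0.5235, 0.0804, 0.1071]
tcp_rot: [-180.0, -0.0, 155.7]
ft_force: [0.4, 0.5, 0.5]
opening: -0.0002
grasp_force: 0.0
```

play_rows(deltas=[[0, 0, 0.15, 0], [0, 0, 0.15, 0], [0, 0, 0.1, 0], [0, 0, 0.05, 0], [0, 0, 0, 0]])

```text
t: 3.15
position: [0.5247, 0.0804, 0.0943]
tcp_rot: [179.9, 0.1, 155.7]
ft_force: [-1.9, 0.6, 6.1]
opening: -0.0001
grasp_force: 3.0
```

```bash
python3 - <<'E'
from h import *
o=state();print(to(o,.5204,.079,.083))
E
```

```text
t 3.15 p [0.5247 0.0804 0.0943] r [1.7995e+02 1.0000e-01 1.5566e+02] F [-1.9  0.6  6.1] op -0.0001
[ 0.11 -0.1   0.38]
```

play_rows(deltas=[[0.05, 0, 0.1, 0], [0.05, 0, 0.1, 0], [0, 0, 0.1, 0], [0, 0, 0.07, 0], [0, 0, 0, 0]])

```text
t: 3.65
position: [0.5248, 0.081, 0.0848]
tcp_rot: [179.9, 0.4, 155.6]
ft_force: [1.7, -1.6, 9.1]
opening: 0.0004
grasp_force: 4.6
```

play_rows(deltas=[[0, 0, 0, 0], [0, 0, 0, 0]])

```text
t: 3.85
position: [0.5248, 0.081, 0.0849]
tcp_rot: [179.9, 0.4, 155.6]
ft_force: [1.6, -1.2, 9.2]
opening: 0.0001
grasp_force: 4.6
```

```bash
python3 - <<'E'
from h import *
from scipy.spatial.transform import Rotation as Q
o=state()
A=np.array([.6297,.0484]);p=o['position'][:2];R=Q.from_euler('xyz',o['tcp_rot'],degrees=True)
prev=np.array(o['position'])
th0=np.degrees(np.arctan2(p[1]-A[1],p[0]-A[0]));print(th0,np.hypot(*(p-A)))
for a in np.arange(5,60,5):
    th=np.radians(164.4+a);X=np.array([*(A+.1135*np.array([np.cos(th),np.sin(th)])),prev[2]])
    print(a,X.round(4),(R.inv().apply(X-prev)/.03).round(2));prev=X
E
```

```text
t 3.85 p [0.5248 0.081  0.0849] r [179.89   0.43 155.64] F [ 1.6 -1.2  9.2] op 0.0001
162.72124316226683 0.10985377493948782
5 [0.5181 0.0693 0.0849] [ 0.04 -0.45 -0.  ]
10 [0.5167 0.0595 0.0849] [-0.09 -0.32  0.  ]
15 [0.5162 0.0496 0.0849] [-0.12 -0.31  0.  ]
20 [0.5165 0.0397 0.0849] [-0.15 -0.3   0.  ]
25 [0.5177 0.0299 0.0849] [-0.17 -0.28  0.  ]
30 [0.5198 0.0202 0.0849] [-0.2  -0.27  0.  ]
35 [0.5226 0.0107 0.0849] [-0.22 -0.25  0.  ]
40 [0.5263 0.0015 0.0849] [-0.24 -0.23  0.  ]
45 [ 0.5308 -0.0073  0.0849] [-0.26 -0.21  0.  ]
50 [ 0.536  -0.0157  0.0849] [-0.27 -0.18  0.  ]
55 [ 0.542  -0.0236  0.0849] [-0.29 -0.16  0.  ]
```

The force is 9.2 N at about 15 mm of travel, which fits the spring, so the pin is clear. Now I'll turn it along the arc in small steps.

play_rows(deltas=[[0.02, -0.08, 0.03, 0], [0.02, -0.12, 0, 0], [0, -0.15, 0, 0], [-0.02, -0.16, 0, 0], [-0.03, -0.16, 0, 0]])

```text
t: 4.35
position: [0.5186, 0.0633, 0.0849]
tcp_rot: [179.7, 0.6, 155.7]
ft_force: [3.9, 1.3, 9.2]
opening: 0.0003
grasp_force: 4.8
```

play_rows(deltas=[[-0.06, -0.16, 0, 0], [-0.06, -0.15, 0, 0], [-0.07, -0.15, 0, 0], [-0.08, -0.15, 0, 0], [-0.08, -0.14, 0, 0]])

```text
t: 4.85
position: [0.517, 0.0385, 0.0841]
tcp_rot: [179.8, 0.4, 155.7]
ft_force: [1.0, 1.0, 9.8]
opening: 0.0
grasp_force: 5.0
```

```bash
cat > s.py <<'E'
from h import *
from station import optics
from scipy.spatial.transform import Rotation as Q
o=state()
A=np.array([.6297,.0484]);p=np.array(o['position'])[:2]
print('tcp ang',(np.degrees(np.arctan2(*(p-A)[::-1]))%360)-164.4,np.hypot(*(p-A)))
for a in (25,30,35,40,45):
    th=np.radians(164.4+a);print(a,to(o,*(A+.1135*np.array([np.cos(th),np.sin(th)])),o['position'][2]))
c=optics.camera('wrist')
T=np.eye(4);T[:3,:3]=Q.from_euler('xyz',o['tcp_rot'],degrees=True).as_matrix();T[:3,3]=o['position']
M=np.linalg.inv(T@c['hand_eye']);k=dict(intrinsics=c['intrinsics'],R=M[:3,:3],t=M[:3,3])
g=cv2.cvtColor(c['frame'],cv2.COLOR_BGR2GRAY)
import sys
cv2.imwrite(sys.argv[1],c['frame'])
th=np.radians(164.4+45)
print('hole px',pj(k,[*(A+.15*np.array([np.cos(th),np.sin(th)])),.07]))
for a in range(15,55,5):
    th=np.radians(164.4+a);print(a,'knob rim px',pj(k,[*(A+.1135*np.array([np.cos(th),np.sin(th)])),o['position'][2]+.008]).round())
E
python3 s.py pics/w2.png
```

```text
t 4.85 p [0.517  0.0385 0.0841] r [179.76   0.36 155.68] F [1.  1.  9.8] op 0.0
tcp ang 20.618814620233934 0.11317294114124361
25 [-0.14 -0.25 -0.  ]
30 [-0.34 -0.52 -0.  ]
35 [-0.55 -0.77  0.  ]
40 [-0.79 -0.99  0.  ]
45 [-1.05 -1.2   0.  ]
hole px [178.42691119 320.38232181]
15 knob rim px [344. 314.]
20 knob rim px [322. 324.]
25 knob rim px [301. 335.]
30 knob rim px [281. 348.]
35 knob rim px [264. 361.]
40 knob rim px [248. 376.]
45 knob rim px [235. 391.]
50 knob rim px [224. 407.]
```

View pics/w2.png

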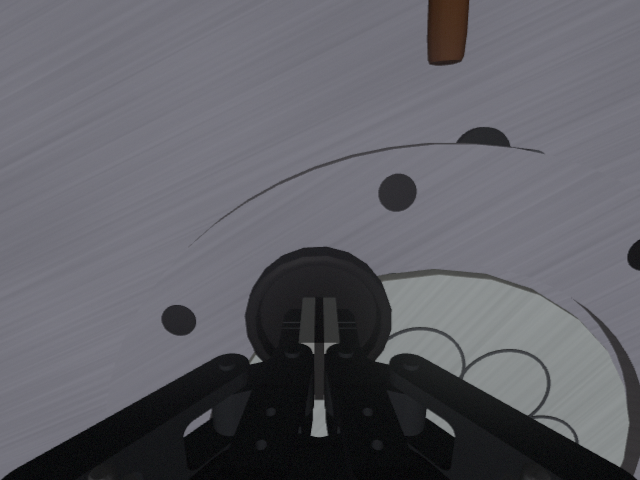

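The first hole at (397,192) is now empty, and the knob is centred near (319,320), so it has turned about 21° with the fingers. The next hole is at (179,320). Continuing to about 44.5°.

play_rows(deltas=[[-0.08, -0.14, 0, 0], [-0.09, -0.14, 0, 0], [-0.1, -0.13, 0, 0], [-0.1, -0.13, 0, 0], [-0.11, -0.13, 0, 0]])

```text
t: 5.4
position: [0.5213, 0.0142, 0.0839]
tcp_rot: [179.8, 0.3, 155.7]
ft_force: [0.3, 2.3, 10.5]
opening: -0.0002
grasp_force: 5.0
```

play_rows(deltas=[[-0.11, -0.12, 0, 0], [-0.12, -0.11, 0, 0], [-0.12, -0.11, 0, 0], [-0.08, -0.07, 0, 0], [0, 0, 0, 0]])

```text
t: 5.9
position: [0.5281, -0.003, 0.0839]
tcp_rot: [179.9, 0.3, 155.7]
ft_force: [-0.1, 0.4, 9.0]
opening: -0.0004
grasp_force: 4.7
```

```bash
python3 s.py pics/w3.png
```

```text
t 5.9 p [ 0.5281 -0.003   0.0839] r [179.87   0.35 155.65] F [-0.1  0.4  9. ] op -0.0004
tcp ang 42.4223214094697 0.11386546386252026
25 [ 0.77  0.85 -0.  ]
30 [ 0.57  0.59 -0.  ]
35 [ 0.35  0.34 -0.  ]
40 [ 0.11  0.11 -0.  ]
45 [-0.14 -0.09  0.  ]
hole px [246.28795198 265.88362579]
15 knob rim px [434. 249.]
20 knob rim px [409. 260.]
25 knob rim px [386. 273.]
30 knob rim px [365. 287.]
35 knob rim px [345. 302.]
40 knob rim px [328. 318.]
45 knob rim px [312. 335.]
50 knob rim px [299. 353.]
```

View pics/w3.png

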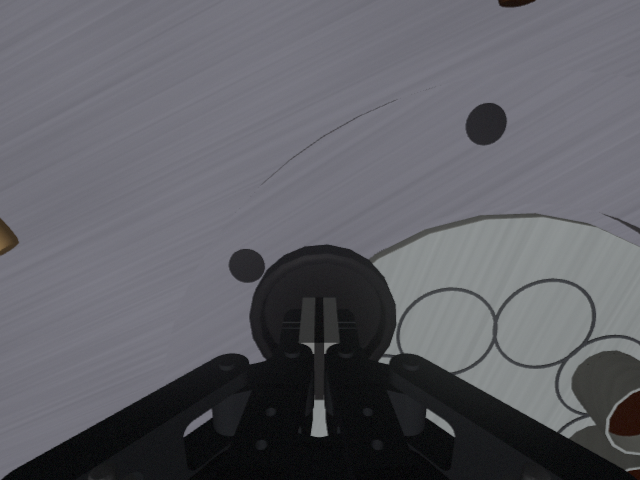

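The knob is centred near (322,320), about 42°, with the hole at (247,266). Another 2.6–3° is needed; then I'll ease up with the fingers still in the dish and feel for the pin dropping in.

play_rows(deltas=[[-0.07, -0.05, 0, 0], [-0.08, -0.05, 0, 0], [0, 0, 0, 0], [0, 0, -0.08, 0], [0, 0, -0.1, 0]])

```text
t: 6.45
position: [0.5304, -0.0074, 0.089]
tcp_rot: [179.9, 0.3, 155.7]
ft_force: [1.3, 0.6, 8.1]
opening: -0.0001
grasp_force: 3.9
```

play_rows(deltas=[[0, 0, -0.1, 0], [0, 0, -0.1, 0], [0, 0, 0, 0]])

```text
t: 6.75
position: [0.5306, -0.0077, 0.095]
tcp_rot: [179.9, 0.3, 155.7]
ft_force: [1.6, -1.1, 7.1]
opening: 0.0
grasp_force: 3.6
```

The dish still pushes up with 7 N at z = 0.095, so the pin has entered the hole. Next I'll let it up and retreat.

play_rows(deltas=[[0, 0, -0.1, 0], [0, 0, -0.1, 0], [0, 0, -0.2, 0], [0, 0, -0.5, 0], [0, 0, -0.8, 0]])

```text
t: 7.25
position: [0.524, -0.0064, 0.1416]
tcp_rot: [-179.9, -0.4, 155.7]
ft_force: [-0.2, -0.5, -0.8]
opening: -0.0003
grasp_force: 0.0
```

play_rows(deltas=[[0.4, 0, -0.9, 0], [0.8, 0, -0.9, 0], [0.9, 0, -0.5, 0], [0.9, 0, 0, 0], [0, 0, 0, 0]])

```text
t: 7.75
position: [0.4411, 0.0313, 0.212]
tcp_rot: [-179.9, -0.3, 155.7]
ft_force: [-0.2, -0.1, -0.4]
opening: 0.0001
grasp_force: 0.0
```

```bash
python3 - <<'E'
from h import *
from station import optics
state();c=optics.camera('top');f=c['frame']
cv2.imwrite('pics/top1.png',cv2.resize(f[150:300,230:380],None,fx=4,fy=4,interpolation=cv2.INTER_CUBIC))
E
```

```text
t 7.75 p [0.4411 0.0313 0.212 ] r [-179.93   -0.29  155.75] F [-0.2 -0.1 -0.4] op 0.0001
```

View pics/top1.png

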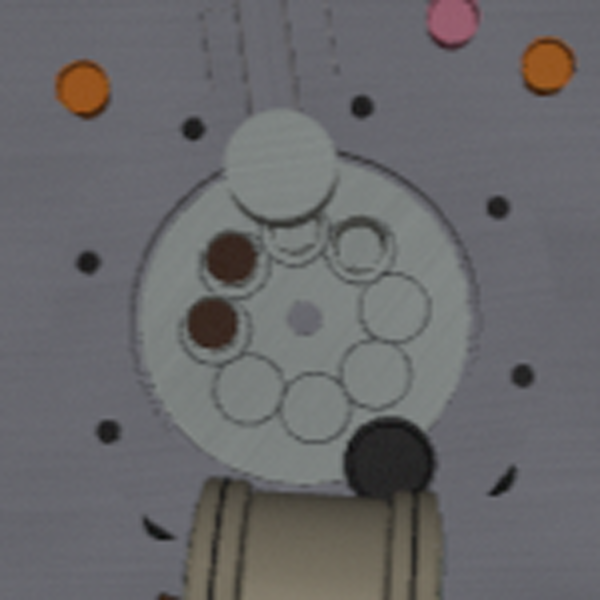

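The knob is now at crop (390,459), one place on. An empty tin stands under the nozzle at (295,235), and every tin is centred in its nest ring. The arm is clear, so I'm handing in.

```bash
python3 -c "
from station import bot
print(bot.finish_job())"
```

```text
the job is handed in; nothing more can be done
None
```

I indexed the table one hole counter-clockwise and handed the job in after about 8 s of robot time; the hand-in returned no verdict. The last picture shows the knob one place on, an empty tin under the nozzle and all four tins in their nests. The pin itself was hidden by the arm, so I judged it locked because the knob kept pushing up on the fingers until almost fully up.

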